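Roll-check two steel rods on the surface plate and reject the bent one

ROBOT

A 6-joint arm with a two-finger parallel gripper is mounted at the origin on a cart in front of the work surface, level with it; the furniture and walls round the work are solid. World frame = base frame: x ahead of the robot, y to its left, z up, the work surface at z = 0. Lengths are in m, angles in rad, forces in N, time in s.
With the tool pointing down it reaches from about 0.35 to 0.8 m from the base axis. Payload 7.3 kg.
Tool frame: the origin (TCP) lies between the finger pads; the fingertips stand 25 mm ahead of it and the grasp point (between the pads) lies 6 mm ahead of it (r.tip_extent is the distance from the TCP to the fingertips, in m); z points along the fingers, y is the line along which they close (so a half turn about z gives the same grasp; the last joint's range is limited). The gripper opens to 85 mm and grips with 20 to 120 N. Pads are 22 mm wide; open, the fingers measure 114 mm over their backs; the gripper's body (76 mm by 85 mm) begins 54 mm behind the grasp point. The pads swing forward as they close: fully open they stand 13 mm farther back than shut.
Start: joints at [0.998, 0.342, 1.524, -0, 1.275, -0.146], TCP at [0.217, 0.478, 0.256] pointing down, gripper open.
Joint ranges: [-2.53, 2.53], [-0.77, 2.02], [0.04, 2.7], [-1, 4.14], [0.28, 2.66], [-3.11, 3.11]. Speed limits (rad/s): [2.57, 2.57, 3.14, 3.14, 3.14, 3.14].

INTERFACE

Orientations are given as a unit quaternion [x, y, z, w].
In Python, from workcell import r, command_gripper, optics gives the robot as it stands. The module is installed in compiled form; this text tells all that it offers. Calls block until the motion is done:
- r.reach(position, orientation): joint-space move of the TCP to a pose.
- r.move_straight(position, orientation=None, speed=0.15, max_force=None): straight line of the TCP; orientation=None keeps the orientation; speed is the mean speed in m/s. With max_force (N) it stops when the force on the tool has changed by that much, and returns True; else False.
- r.movej(angles): joint-space move.
- command_gripper(opening, force=None): finger opening in m; force is the grip in N (None keeps the last); returns when the fingers have stopped.
- r.hold(seconds).
- r.solve_ik(position, orientation): joint angles nearest the present ones, or None.
- r.read_state(): the state.
- optics.get_image(name): name is "scene" or "top" or "wrist"; returns (picture, depth): 480x640x3 uint8, red, green, blue; 480x640 float32, m along the optical axis (not along the pixel's ray), 0 where there is no reading.
- optics.camera_model(name): a dict with "K" (3x3 intrinsics, pixels), "R" (3x3) and "t" (3): a world point X has camera coordinates R X + t; the wrist camera has in their place "tool_from_camera" (4x4, takes a point from camera to tool coordinates, whose origin is the TCP and whose axes are the flange's). Camera axes: x right, y down, z forward; pixel columns grow to the right and rows downward; lengths in m; the calibration is good to about 2 mm. A picture is of the moment at which its call begins: read the wrist's pose just before it. camera_model takes no time and is no camera call.
A pose or a line that the arm cannot do raises r.PlanningError and nothing moves.
- r.finish_job(): hands the job in; it is judged then, once.
The state is a dict: "time_s": time; "joint_positions": joint angles; "dq": joint speeds; "tau": joint torques, N m; "eef_pos": TCP position; "eef_rot": TCP orientation; "contact_force": force on the tool from outside, world axes, zero at the start; "torque": the same for the moment, N m; "grip_width": finger opening in m; "grip_force": force on a finger pad.
Only numpy, scipy, OpenCV 4.12 (cv2) and the standard library are available. Lean on these libraries where they do the work, as an engineer would, in place of code of your own. Each camera call takes 0.05 s, during which the arm holds its last target. There are 200 camera calls.

TASK

One of the two short steel rods on the grey surface plate is bent. Take the hand platen by its grip and, pressing it flat and lightly on top of one rod after the other (never harder than 25 N), roll each rod away from you along the plate until it is past the engraved line, feeling whether it turns smoothly or lifts and wobbles. Then set the platen down flat on the bench, put the bent rod in the green bin and leave the straight one lying on the plate past the line, without disturbing the other things on the bench.

Things in the scene. Friction and masses are not known exactly. Their poses are not given: they have to be found in the camera images.
- surface_plate: flat grey plate, 190 (x) by 170 mm (y), fixed on the bench; origin at bench height under its middle, its top 20 mm above that. +x is the rolling direction, away from the robot. Black line engraved across at x = +10 mm; 6 mm high stop rail across at x = +83 to +91 mm. At the start the rods lie along y, centres at x about -22 to -38 mm, one at y about +45 mm, one at -45 mm.
- rod_1_center (a point): centre of a round-ended steel rod, 16 mm diameter, 64 mm long, 0.09 kg; its y axis runs along the rod; one turn is 50 mm of travel. Of the two rods one is straight, the other has its middle bowed 3 mm to one side: at the start the bow lies level and both are 16 mm high, but when rolled it lifts what lies on it by 2 to 3 mm twice a turn.
- rod_2_center (a point): centre of the other steel rod, same size and weight, straight or bowed as told for the first one.
- platen_grip (a point): point on the middle line of the hand platen's upright black grip, 40 mm above the platen's underside. The grip is 18 mm thick (along the platen's x), 54 mm wide (y) and reaches from 16 to 60 mm above the underside. The platen is loose, stands on the bench left of the plate, weighs 0.25 to 0.4 kg; its z axis points up.
- platen_face (a point): middle of the flat underside of the hand platen, an aluminium plate 120 mm long (its x) by 70 mm wide (its y) and 10 mm thick. On top of a rolling rod the platen travels twice as far as the rod.
- platen: the hand platen; same origin and axes as the middle of its underside.
- rod_1: the whole of the first rod; same origin and axes as its centre.
- rod_2: the whole of the other rod; same origin and axes as its centre.
- reject_bin: green open bin for rejects, fixed, 111 mm (its x) by 78 mm (its y), walls 50 mm high, the wall on its -x side 30 mm; inside 94 by 64 mm, floor 2 mm thick; origin on the bench top under its middle.
- tissue_box: white box of lens tissue, 50x72x28 mm, bystander beyond the plate; origin in the middle of its underside.
- post_holder: black post holder, 44x32x46 mm, bystander in front of the bin; origin at its underside.
- lens_mount: lens in a round black mount on a short post, 26x40x79 mm, bystander to the left; origin in the middle of its underside.

How it is judged:
On the way, in this order (a step that is already met when the one before it is completed fails the run):
1. a rod rolls under the platen's pressure short of the line (((x of rod_1_center in the frame of surface_plate between -0.02 and 0.007 m and (z of rod_1_center in the frame of surface_plate between 0.022 and 0.034 m and y of rod_1_center in the frame of surface_plate between -0.085 and 0.085 m) and (contact force between platen and rod_1 above 1 N and z of platen_face in the frame of surface_plate above 0.032 m)) or (x of rod_2_center in the frame of surface_plate between -0.02 and 0.007 m and (z of rod_2_center in the frame of surface_plate between 0.022 and 0.034 m and y of rod_2_center in the frame of surface_plate between -0.085 and 0.085 m) and (contact force between platen and rod_2 above 1 N and z of platen_face in the frame of surface_plate above 0.032 m)))), for 0.15 s.
2. that rod is rolled past the line under the platen ((((x of rod_1_center in the frame of surface_plate above 0.01 m and (z of rod_1_center in the frame of surface_plate between 0.022 and 0.034 m and y of rod_1_center in the frame of surface_plate between -0.085 and 0.085 m)) and (contact force between platen and rod_1 above 1 N and z of platen_face in the frame of surface_plate above 0.032 m)) or ((x of rod_2_center in the frame of surface_plate above 0.01 m and (z of rod_2_center in the frame of surface_plate between 0.022 and 0.034 m and y of rod_2_center in the frame of surface_plate between -0.085 and 0.085 m)) and (contact force between platen and rod_2 above 1 N and z of platen_face in the frame of surface_plate above 0.032 m)))), for 0.05 s.
3. the other rod rolls under the platen's pressure short of the line, the first lying past it ((((x of rod_1_center in the frame of surface_plate above 0.01 m and (z of rod_1_center in the frame of surface_plate between 0.022 and 0.034 m and y of rod_1_center in the frame of surface_plate between -0.085 and 0.085 m)) and (x of rod_2_center in the frame of surface_plate between -0.02 and 0.007 m and (z of rod_2_center in the frame of surface_plate between 0.022 and 0.034 m and y of rod_2_center in the frame of surface_plate between -0.085 and 0.085 m) and (contact force between platen and rod_2 above 1 N and z of platen_face in the frame of surface_plate above 0.032 m))) or ((x of rod_2_center in the frame of surface_plate above 0.01 m and (z of rod_2_center in the frame of surface_plate between 0.022 and 0.034 m and y of rod_2_center in the frame of surface_plate between -0.085 and 0.085 m)) and (x of rod_1_center in the frame of surface_plate between -0.02 and 0.007 m and (z of rod_1_center in the frame of surface_plate between 0.022 and 0.034 m and y of rod_1_center in the frame of surface_plate between -0.085 and 0.085 m) and (contact force between platen and rod_1 above 1 N and z of platen_face in the frame of surface_plate above 0.032 m))))), for 0.15 s.
4. both rods are past the line, the platen still on one of them (x of each of rod_1_center, rod_2_center in the frame of surface_plate above 0.01 m and z of rod_1_center in the frame of surface_plate between 0.022 and 0.034 m and y of rod_1_center in the frame of surface_plate between -0.085 and 0.085 m and z of rod_2_center in the frame of surface_plate between 0.022 and 0.034 m and y of rod_2_center in the frame of surface_plate between -0.085 and 0.085 m and ((contact force between platen and rod_1 above 1 N and z of platen_face in the frame of surface_plate above 0.032 m) or (contact force between platen and rod_2 above 1 N and z of platen_face in the frame of surface_plate above 0.032 m))), for 0.05 s.
At the end, for the whole second after the job is handed in: The straight rod lies on the plate with its centre past the engraved line, at rest; the bent rod lies in the green bin (centre within 50 x 34 mm of the bin's middle and under 40 mm high); the platen stands flat on the bench (underside within 6 mm of the bench top, tilt under 0.08 rad), at rest (x of rod_1_center in the frame of surface_plate above 0.01 m and z of rod_1_center in the frame of surface_plate between 0.022 and 0.034 m and y of rod_1_center in the frame of surface_plate between -0.085 and 0.085 m and linear speed of each of rod_1, rod_2, platen below 0.02 m/s and x of rod_2_center in the frame of reject_bin between -0.05 and 0.05 m and y of rod_2_center in the frame of reject_bin between -0.034 and 0.034 m and z of rod_2_center in the frame of reject_bin below 0.04 m and height (world z) of platen_face between -0.006 and 0.006 m and angle between platen's own z axis and vertical below 0.08 rad); the robot touches nothing.
It fails at once if the platen presses a rod with more than 25 N (contact force between platen and rod_1 above 25 N or contact force between platen and rod_2 above 25 N).
It fails at once if a bystander is moved more than 20 mm (distance of any of tissue_box, post_holder, lens_mount from where it was at the start of the episode above 0.02 m).
It also fails if it takes over 72 s, if anything falls off the work surface, if the arm or the gripper's body presses on something with over 40 N, if the wrist force passes 120 N, or if a joint passes its speed limit or range.

## Working session

There is one attempt and no reset: what is moved stays moved. The work goes in short steps, each a Python script; the robot and the scene stay as the last script left them, time stands still between calls to the robot, and variables do not carry over. Pictures are saved under pics/ and viewed, at most 10 in all, crops included, and the job is handed in when it is done.

```bash
mkdir -p pics; python3 - <<'E'
from workcell import r, command_gripper, optics
import cv2,numpy as np
for n in ("top","scene"):
    p,d=optics.get_image(n); cv2.imwrite(f"pics/{n}0.png",p[:,:,::-1]); np.save(f"pics/{n}0.npy",d)
    m=optics.camera_model(n); print(n,m["K"].tolist(),np.round(m["R"],3).tolist(),m["t"])
s=r.read_state(); print(s["time_s"],s["eef_pos"],s["eef_rot"],s["contact_force"])
E
```

```text
top [[595.3520353063158, 0.0, 312.91366669401447], [0.0, 595.3520353063158, 241.7055527003824], [0.0, 0.0, 1.0]] [[0.027, -1.0, -0.002], [-0.99, -0.027, -0.142], [0.142, 0.006, -0.99]] [0.25979001 0.56275911 1.07255999]
scene [[464.90636490005346, 0.0, 317.78425804628756], [0.0, 464.90636490005346, 232.7867353443838], [0.0, 0.0, 1.0]] [[-0.874, -0.486, -0.006], [-0.351, 0.639, -0.684], [0.336, -0.596, -0.729]] [0.60668998 0.07407591 1.08547542]
0.1 [0.21712142 0.47764755 0.25569521] [ 2.11762060e-01  9.77321003e-01 -6.52439196e-04 -2.48859935e-04] [ 0.31679399 -0.07498161 -0.61456804]
```

View pics/top0.png

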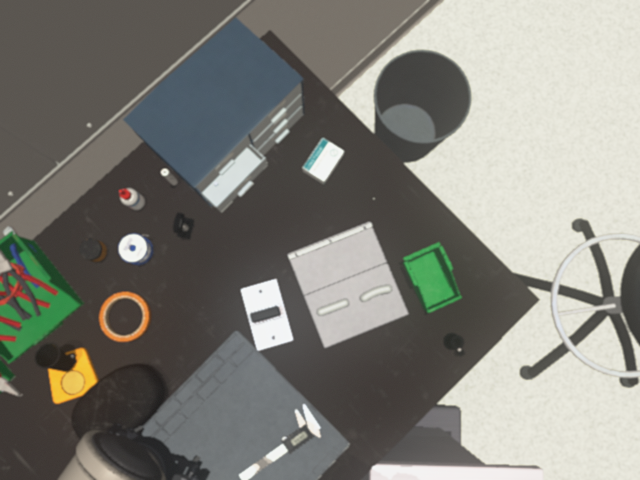

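View pics/scene0.png

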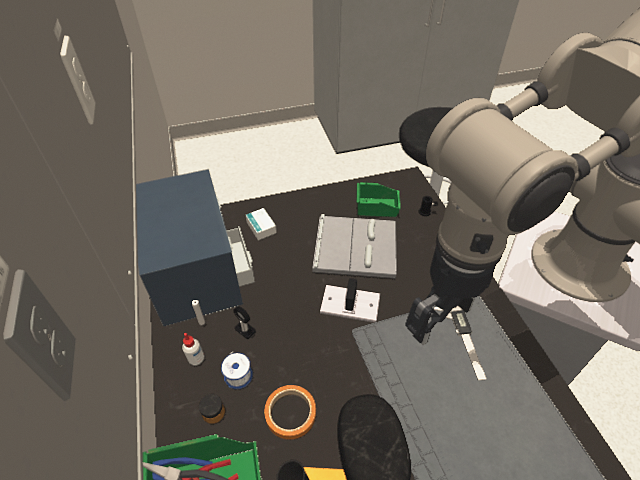

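The top view shows the plate around (348,285), with rods at (332,307) and (376,293); the right one looks bowed. The platen is at (266,314) with its black grip, the bin at (432,277), the tissue box at (323,160), the post holder at (454,344) and the lens mount at (183,225).

```bash
cat > h.py <<'E'
from workcell import r, command_gripper, optics
import cv2,numpy as np
from scipy.spatial.transform import Rotation as Ro
def ray(n,uv,z):
    m=optics.camera_model(n); K,R,t=map(np.array,(m["K"],m["R"],m["t"]))
    c=-R.T@t; out=[]
    for u,v in np.atleast_2d(uv):
        d=R.T@np.linalg.solve(K,[u,v,1]); out.append(c+d*(z-c[2])/d[2])
    return np.array(out)
def comps(mask,amin):
    n,l,s,c=cv2.connectedComponentsWithStats(mask.astype(np.uint8)); return [(l==i) for i in range(1,n) if s[i,4]>=amin]
def rect(mask):
    c,_=cv2.findContours(mask.astype(np.uint8),cv2.RETR_EXTERNAL,cv2.CHAIN_APPROX_NONE)
    return cv2.boxPoints(cv2.minAreaRect(max(c,key=cv2.contourArea)))
E
python3 - <<'E'
from h import *
p=cv2.imread("pics/top0.png"); d=np.load("pics/top0.npy")
cv2.imwrite("pics/crop0.png",cv2.resize(p[210:390,230:470],None,fx=3.3,fy=3.3,interpolation=cv2.INTER_CUBIC))
hsv=cv2.cvtColor(p,cv2.COLOR_BGR2HSV); H,S,V=cv2.split(hsv)
roi=np.zeros(p.shape[:2],bool); roi[215:360,232:412]=1
print("vals plate",hsv[330,350],"platen",hsv[335,268],"rod",hsv[306,332],"grip",hsv[314,265],"line",hsv[277,350],d[330,350],d[314,265],d[335,268])
def rep(name,m,z):
    for c in comps(m,25):
        b=rect(c); w=ray("top",b,z); y,x=np.nonzero(c)
        print(name,c.sum(),(x.mean().round(1),y.mean().round(1)),"ctr",w.mean(0).round(4),"edges",np.linalg.norm(w[1]-w[0]).round(4),np.linalg.norm(w[2]-w[1]).round(4),"yaw",np.degrees(np.arctan2(*(w[1]-w[0])[[1,0]])).round(1))
rep("bright",roi&(V>205)&(S<40),0.02)
rep("plate",roi&(V>110)&(S<40),0.02)
g=np.zeros_like(roi); g[235:315,400:465]=1
rep("bin",g&(S>100)&(H>40)&(H<80),0.05)
E
```

```text
vals plate [ 15   8 197] platen [ 90   2 245] rod [ 34   8 227] grip [100   8  93] line [ 17  10 178] 1.1100683 1.0743083 1.1191585
bright 135 (np.float64(346.7), np.float64(233.8)) ctr [0.5753 0.2106 0.02  ] edges 0.0637 0.0079 yaw -66.5
bright 142 (np.float64(312.3), np.float64(247.5)) ctr [0.5476 0.275  0.02  ] edges 0.0651 0.0086 yaw -65.9
bright 25 (np.float64(291.6), np.float64(255.7)) ctr [0.5307 0.3148 0.02  ] edges 0.0108 0.0079 yaw -69.9
bright 55 (np.float64(296.7), np.float64(262.3)) ctr [0.518  0.3039 0.02  ] edges 0.0158 0.0145 yaw -66.5
bright 62 (np.float64(336.5), np.float64(273.5)) ctr [0.4966 0.2321 0.02  ] edges 0.0325 0.0139 yaw -39.7
bright 25 (np.float64(352.6), np.float64(280.6)) ctr [0.4866 0.1983 0.02  ] edges 0.0132 0.0057 yaw -88.5
bright 1992 (np.float64(266.7), np.float64(314.4)) ctr [0.4192 0.3583 0.02  ] edges 0.0702 0.1191 yaw -72.9
bright 118 (np.float64(375.3), np.float64(292.0)) ctr [0.4661 0.1545 0.02  ] edges 0.0527 0.0099 yaw -67.2
bright 122 (np.float64(332.4), np.float64(307.0)) ctr [0.436  0.2349 0.02  ] edges 0.054 0.0079 yaw -68.0
plate 9281 (np.float64(347.2), np.float64(284.2)) ctr [0.4811 0.2084 0.02  ] edges 0.1753 0.1931 yaw -66.2
plate 2911 (np.float64(262.2), np.float64(321.0)) ctr [0.404  0.3781 0.02  ] edges 0.1218 0.1409 yaw -72.9
bin 2389 (np.float64(432.1), np.float64(277.2)) ctr [0.4953 0.0521 0.05  ] edges 0.0805 0.1123 yaw -62.7
```

View pics/crop0.png

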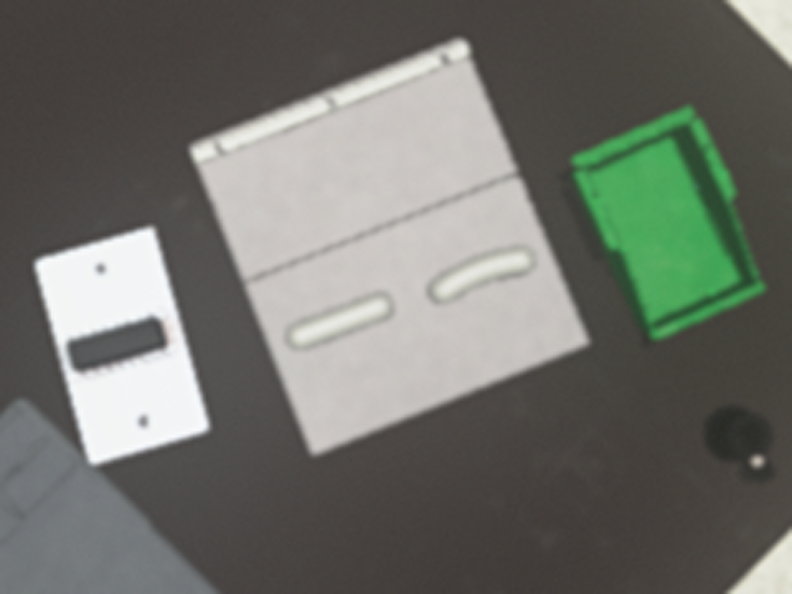

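The crop shows a straight rod on the left (crop 340,320), a clearly bowed one on the right (480,272), and the line, rail, platen grip and bin. Next I compute positions at the right heights and grasp the platen.

```bash
cat >> h.py <<'E'
def q(deg):
    a=np.radians(deg); y=np.array([np.cos(a),np.sin(a),0]); z=np.array([0,0,-1.]); x=np.cross(y,z)
    return Ro.from_matrix(np.stack([x,y,z],1)).as_quat()
def cf(): return np.array(r.read_state()["contact_force"])
E
python3 - <<'E'
from h import *
p=cv2.imread("pics/top0.png"); H,S,V=cv2.split(cv2.cvtColor(p,cv2.COLOR_BGR2HSV))
roi=np.zeros(V.shape,bool); roi[215:360,232:412]=1
pl=max(comps(roi&(V>110)&(S<40),5000),key=np.sum); b=rect(pl)
c=ray("top",b,0.022).mean(0); c[2]=0; print("plate",c.round(4))
yaw=23.8; X=np.array([np.cos(np.radians(yaw)),np.sin(np.radians(yaw)),0]); Y=np.cross([0,0,1],X)
f=lambda u,v:(230+u/3.3,210+v/3.3)
for n,uv,z in (("line",f(382,226),.02),("front",f(450,400),.02),("railback",f(328,94),.026),("left",f(251,303),.02),("right",f(530,192),.02),("rodL",(332.4,307),.034),("rodR",(375.3,292),.034)):
    w=ray("top",uv,z)[0]-c; print(n,(w@X).round(4),(w@Y).round(4))
m=max(comps(roi&(V>205)&(S<40),1500),key=np.sum); w=ray("top",rect(m),.010); g=w.mean(0); print("platen",g,np.linalg.norm(w[1]-w[0]),np.linalg.norm(w[2]-w[1]))
e=rect(m); 
gm=[k for k in comps((V<130)&roi&(np.arange(640)[None]<285)&(np.arange(640)[None]>248)&(np.arange(480)[:,None]>300)&(np.arange(480)[:,None]<326),60)]
for k in gm: yy,xx=np.nonzero(k); print("grip blob",k.sum(),ray("top",rect(k),.055).mean(0))
ps=cv2.imread("pics/scene0.png"); Hs,Ss,Vs=cv2.split(cv2.cvtColor(ps,cv2.COLOR_BGR2HSV))
rs=np.zeros(V.shape,bool); rs[280:324,315:385]=1
ms=max(comps(rs&(Vs>200)&(Ss<40),300),key=np.sum); 
print("scene platen",ray("scene",cv2.boxPoints(cv2.minAreaRect(np.argwhere(ms)[:,::-1].astype(np.float32))),.01).mean(0))
for a in (17.1,23.8,197.1): print(a,r.solve_ik([g[0],g[1],.15],q(a)))
for x,y in ((-60,45),(60,45),(-60,-45),(60,-45)): print(x,y,r.solve_ik(list((c+X*x/1e3+Y*y/1e3)[:2])+[.085],q(23.8)))
E
```

```text
plate [0.481  0.2085 0.    ]
line 0.0093 -0.0013
front -0.096 0.0012
railback 0.0908 -0.0014
left -0.0029 0.0846
right -0.0048 -0.0873
rodL -0.0308 0.0431
rodR -0.0354 -0.0412
platen [0.41941971 0.35908001 0.01      ] 0.07082745263914113 0.12015253004667624
grip blob 271 [0.41862031 0.35769183 0.055     ]
scene platen [0.41683564 0.35617768 0.01      ]
17.1 [ 5.69227377e-01  4.96109528e-01  1.59665939e+00 -4.44089210e-16
  1.04882374e+00  2.70776075e-01]
23.8 [ 5.69227377e-01  4.96109528e-01  1.59665939e+00 -4.44089210e-16
  1.04882374e+00  1.53839015e-01]
197.1 [ 5.69227377e-01  4.96109528e-01  1.59665939e+00 -4.44089210e-16
  1.04882374e+00 -2.87081658e+00]
-60 45 [ 3.40275255e-01  4.62295235e-01  1.89886791e+00 -4.44089210e-16
  7.80429505e-01 -7.51131071e-02]
60 45 [ 3.55798463e-01  6.30853813e-01  1.55910026e+00 -4.44089210e-16
  9.51638580e-01 -5.95898989e-02]
-60 -45 [ 1.47252043e-01  4.63167265e-01  1.89715439e+00 -4.44089210e-16
  7.81270998e-01 -2.68136319e-01]
60 -45 [ 2.02175374e-01  6.31608237e-01  1.55754737e+00 -4.44089210e-16
  9.52437046e-01 -2.13212988e-01]
```

```bash
python3 - <<'E'
from h import *
command_gripper(0.06)
r.reach([.4188,.3582,.13],q(17.1))
r.move_straight([.4188,.3582,.047],speed=.1)
print(r.read_state()["contact_force"])
command_gripper(0.0,force=80)
s=r.read_state(); print(s["time_s"],s["grip_width"],s["grip_force"],s["eef_pos"],s["contact_force"])
r.move_straight([.4188,.3582,.11],speed=.1); r.hold(.2)
s=r.read_state(); print(s["time_s"],s["grip_width"],s["eef_pos"],s["contact_force"],s["torque"])
# start pose above the left rod, taring there
c=np.array([.481,.2085]); a=np.radians(23.8); X=np.array([np.cos(a),np.sin(a)]); Y=np.array([-X[1],X[0]])
b=c+X*(-.0305-.026)+Y*.044
r.reach([*b,.11],q(23.8)); r.hold(.3)
s=r.read_state(); print(s["time_s"],s["eef_pos"],s["contact_force"],s["torque"])
p,_=optics.get_image("scene"); cv2.imwrite("pics/s1.png",cv2.resize(p[150:400,260:520],None,fx=2.3,fy=2.3)[:, :,::-1])
E
```

```text
[1.71155961 0.34404507 0.35443425]
2.95 0.017306343801288204 79.10152316093445 [0.41899401 0.35831673 0.04758174] [-1.39813392 -1.35444248  6.05794973]
3.9333 0.01712037119854782 [0.4184639  0.35797532 0.1092484 ] [-0.59153196  0.27469128 -3.28306367] [-0.00543391  0.06647157 -0.01950227]
4.825 [0.41155556 0.22667506 0.10988947] [ 0.71405292  0.80423836 -3.24909368] [-0.00343597 -0.0202051  -0.03733632]
```

View pics/s1.png

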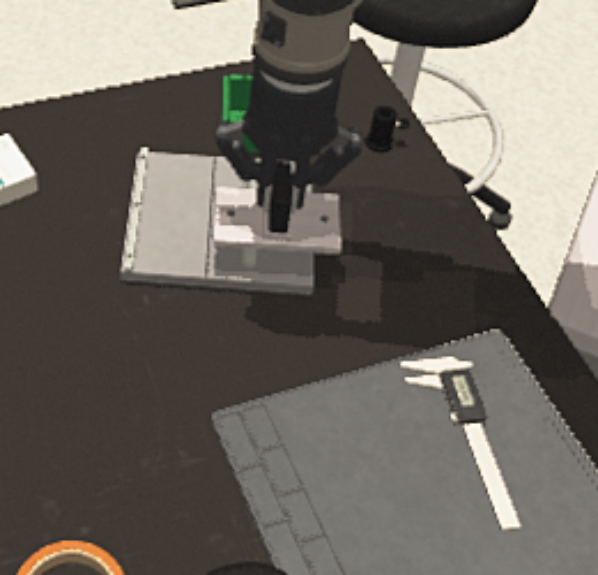

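Platen held level behind/above the left rod (crop 278,215). Now touch down gently and measure stiffness.

```bash
python3 - <<'E'
from h import *
s=r.read_state(); b=list(s["eef_pos"][:2]); f0=np.mean([(r.hold(.05),cf())[1] for _ in range(5)],0); print("tare",f0)
c=np.array([.481,.2085]); a=np.radians(23.8); X=np.array([np.cos(a),np.sin(a)]); Y=np.array([-X[1],X[0]])
b=list(c+X*(-.0305-.026)+Y*.044)
r.move_straight([*b,.089],speed=.05); r.hold(.2); print(cf()-f0)
hit=r.move_straight([*b,.0775],speed=.008,max_force=3.5)
s=r.read_state(); print(hit,s["time_s"],s["eef_pos"],(cf()-f0)); z=s["eef_pos"][2]
r.hold(.2); print(r.read_state()["eef_pos"][2],cf()-f0)
for k in (-.0003,-.0006,0.0):
    t=r.read_state()["time_s"]; r.move_straight([*b,z+k],speed=.02); print("dt",r.read_state()["time_s"]-t,k,r.read_state()["eef_pos"][2],cf()-f0)
E
```

```text
tare [-0.00781566  0.33101788 -3.09060334]
[ 0.18799311 -0.45457336 -0.45552795]
True 6.7 [0.41178518 0.22605046 0.08336147] [1.0272429  0.13605653 7.92346579]
0.08333927322433451 [0.14919061 0.25539462 8.57123563]
dt 0.25 -0.0003 0.08338230879930178 [-0.25824201 -0.87897331  8.78212622]
dt 0.25 -0.0006 0.08334879842786289 [-0.5074928  -0.88622384 10.53511162]
dt 0.25 0.0 0.08343263484613864 [-0.02780089 -0.06316675  8.29550066]
```

```bash
cat >> h.py <<'E'
F0=-3.09
C=np.array([.481,.2085]); a_=np.radians(23.8); X=np.array([np.cos(a_),np.sin(a_)]); Y=np.array([-X[1],X[0]])
def roll(b,z,n,step,target=8.):
    b=np.array(b,float); log=[]
    for i in range(n):
        b=b+X*step; r.move_straight([*b,z],speed=.03)
        s=r.read_state(); f=s["contact_force"][2]-F0; log.append((round(f,1),round(s["eef_pos"][2]*1e3,2)))
        if f>18: z+=.002; r.move_straight([*b,z],speed=.03); print("HIGH")
        z+=float(np.clip(.00018*(f-target),-.0008,.0012))
    print(log); print(r.read_state()["time_s"]); return b,z
E
python3 - <<'E'
from h import *
b=C+X*(-.0305-.026)+Y*.044
b,z=roll(b,.08336,26,.004)
p,_=optics.get_image("top"); cv2.imwrite("pics/t2.png",cv2.resize(p[210:390,230:470],None,fx=3,fy=3)[:,:,::-1])
r.move_straight([*b,z+.03],speed=.08)
print(r.read_state()["time_s"],cf())
E
```

```text
[(np.float64(7.0), np.float64(83.43)), (np.float64(9.8), np.float64(83.41)), (np.float64(6.8), np.float64(83.46)), (np.float64(8.1), np.float64(83.43)), (np.float64(8.6), np.float64(83.44)), (np.float64(7.1), np.float64(83.43)), (np.float64(8.8), np.float64(83.42)), (np.float64(8.4), np.float64(83.43)), (np.float64(7.6), np.float64(83.45)), (np.float64(7.8), np.float64(83.42)), (np.float64(8.9), np.float64(83.42)), (np.float64(7.8), np.float64(83.42)), (np.float64(6.3), np.float64(83.42)), (np.float64(8.6), np.float64(83.41)), (np.float64(8.6), np.float64(83.42)), (np.float64(8.2), np.float64(83.39)), (np.float64(7.1), np.float64(83.41)), (np.float64(7.4), np.float64(83.36)), (np.float64(8.4), np.float64(83.38)), (np.float64(8.3), np.float64(83.37)), (np.float64(8.3), np.float64(83.36)), (np.float64(7.3), np.float64(83.36)), (np.float64(8.4), np.float64(83.34)), (np.float64(8.6), np.float64(83.33)), (np.float64(7.2), np.float64(83.33)), (np.float64(9.3), np.float64(83.33))]
15.0167
15.5917 [-0.1202011  -1.08668321 -3.14948013]
```

```bash
python3 - <<'E'
from h import *
b=C+X*(-.035-.028)+Y*-.0425
r.reach([*b,.113],q(23.8)); r.hold(.1)
p,_=optics.get_image("top"); cv2.imwrite("pics/t3.png",cv2.resize(p[210:390,230:470],None,fx=3,fy=3)[:,:,::-1])
print(r.read_state()["time_s"],cf())
E
```

```text
16.3583 [-5.10300993e-01 -1.20862316e-03 -3.83545078e+00]
```

View pics/t3.png

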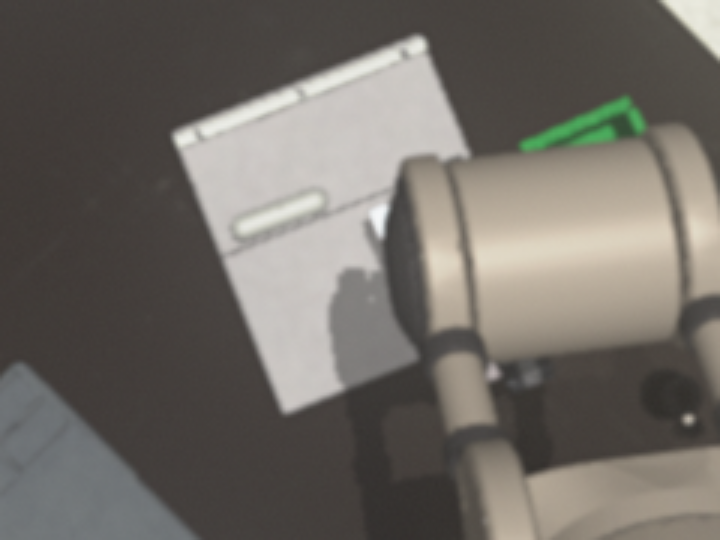

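The straight rod lies past the line (crop 280,213). Now the bowed one.

```bash
python3 - <<'E'
from h import *
b=C+X*(-.035-.028)+Y*-.0425
r.move_straight([*b,.089],speed=.05); r.hold(.15); print(cf())
hit=r.move_straight([*b,.0775],speed=.008,max_force=3.5)
s=r.read_state(); print(hit,s["time_s"],s["eef_pos"],cf())
b,z=roll(b,s["eef_pos"][2],28,.004,target=8.)
r.move_straight([*b,z+.03],speed=.08); print(cf())
# away to the left so that the plate can be seen
r.reach([.4188,.3582,.12],q(17.1)); r.hold(.1)
p,_=optics.get_image("top"); cv2.imwrite("pics/t4.png",cv2.resize(p[210:390,230:470],None,fx=3,fy=3)[:,:,::-1])
cv2.imwrite("pics/t4full.png",p[:,:,::-1]); print(r.read_state()["time_s"])
E
```

```text
[ 0.34738386 -0.00741373 -2.52693134]
True 17.95 [0.44069796 0.14425259 0.08338054] [-0.36655778 -0.73418269  5.10772366]
[(np.float64(9.2), np.float64(83.88)), (np.float64(13.4), np.float64(84.41)), (np.float64(9.8), np.float64(84.96)), (np.float64(10.2), np.float64(85.4)), (np.float64(9.7), np.float64(85.72)), (np.float64(9.6), np.float64(85.91)), (np.float64(6.6), np.float64(86.0)), (np.float64(8.3), np.float64(85.87)), (np.float64(8.0), np.float64(85.7)), (np.float64(5.5), np.float64(85.46)), (np.float64(3.8), np.float64(85.05)), (np.float64(5.6), np.float64(84.44)), (np.float64(4.1), np.float64(83.88)), (np.float64(6.4), np.float64(83.46)), (np.float64(12.3), np.float64(83.88)), (np.float64(10.9), np.float64(84.47)), (np.float64(10.3), np.float64(84.98)), (np.float64(9.6), np.float64(85.43)), (np.float64(9.3), np.float64(85.73)), (np.float64(9.2), np.float64(85.86)), (np.float64(8.0), np.float64(85.9)), (np.float64(9.1), np.float64(85.81)), (np.float64(5.8), np.float64(85.62)), (np.float64(5.9), np.float64(85.29)), (np.float64(5.8), np.float64(84.83)), (np.float64(3.5), np.float64(84.32)), (np.float64(4.5), np.float64(83.67)), (np.float64(8.1), np.float64(83.35))]
25.9083
[-0.69174856 -0.14584067 -3.5692007 ]
27.4333
```

View pics/t4.png

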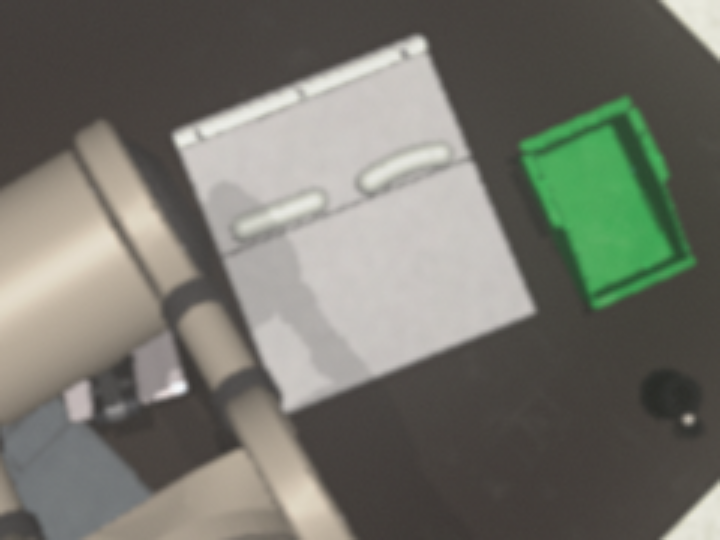

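The wobble (2.6 mm lift twice) confirms the right rod is bent; it now lies past the line at crop (405,168). Set the platen down, pick the bent rod, and carry it over the bin.

```bash
python3 - <<'E'
from h import *
r.move_straight([.4188,.3582,.055],speed=.1)
print(r.move_straight([.4188,.3582,.0455],speed=.01,max_force=4), r.read_state()["eef_pos"],cf())
command_gripper(.05); r.move_straight([.4188,.3582,.15],speed=.15)
p=cv2.imread("pics/t4full.png"); H,S,V=cv2.split(cv2.cvtColor(p,cv2.COLOR_BGR2HSV))
roi=np.zeros(V.shape,bool); roi[255:277,346:384]=1
m=max(comps(roi&(V>208)&(S<40),20),key=np.sum); w=ray("top",rect(m),.034); g=w.mean(0)
print("rod",m.sum(),g,np.linalg.norm(w[1]-w[0]),np.linalg.norm(w[2]-w[1]),"plate xy",(g[:2]-C)@X,(g[:2]-C)@Y)
yx=np.argwhere(m)[:,::-1].mean(0); print(yx)
r.reach([*g[:2],.13],q(23.8)); r.move_straight([*g[:2],.06],speed=.12)
print(r.move_straight([*g[:2],.047],speed=.03,max_force=8))
command_gripper(0.,force=40); s=r.read_state(); print(s["grip_width"],s["grip_force"],s["eef_pos"],s["time_s"])
r.move_straight([*s["eef_pos"][:2],.14],speed=.12); s=r.read_state(); print(s["grip_width"],s["grip_force"])
print(r.solve_ik([.4953,.0521,.14],q(117.3)),r.solve_ik([.4953,.0521,.14],q(-62.7)))
p,_=optics.get_image("wrist"); cv2.imwrite("pics/w5.png",p[:,:,::-1]); 
E
```

```text
True [0.41875684 0.35817855 0.04759244] [0.48366767 0.14797117 5.15726761]
rod 112 [0.51666414 0.17734529 0.034     ] 0.053035137423352405 0.009550226493721411 plate xy 0.020058915939675133 -0.04289740019870449
[364.33035714 264.24107143]
False
0.014795741363271516 38.962790459627286 [0.51678264 0.17738234 0.04724672] 32.775
0.014596715890027418 38.92081829952076
[-4.92083617e-02  4.23327803e-01  1.75867148e+00 -4.44089210e-16
  9.59593369e-01 -2.09647957e+00] [-4.92083617e-02  4.23327803e-01  1.75867148e+00 -4.44089210e-16
  9.59593369e-01  1.04511308e+00]
```

View pics/w5.png

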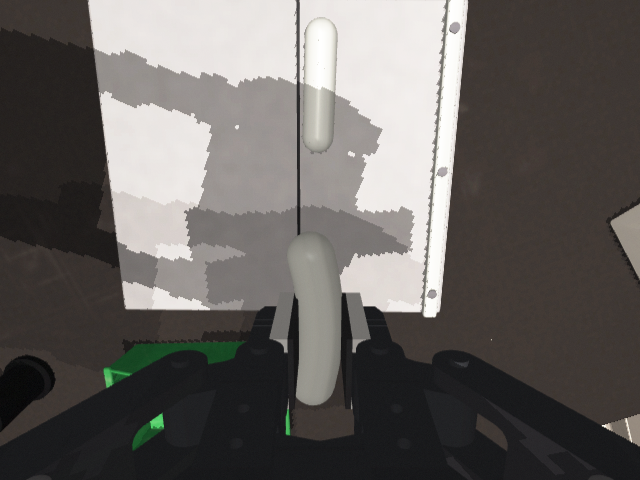

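The bent rod is held in the middle and the straight one still lies past the line (320,85). Into the bin.

```bash
python3 - <<'E'
from h import *
b=[.4953,.0521]
r.reach([*b,.15],q(-62.7))
print(r.move_straight([*b,.064],speed=.1,max_force=10),r.read_state()["eef_pos"],r.read_state()["grip_width"])
command_gripper(.028); r.hold(.3); r.move_straight([*b,.2],speed=.2)
r.reach([.36,.36,.3],q(23.8)); r.hold(.2)
p,_=optics.get_image("top"); cv2.imwrite("pics/t6.png",cv2.resize(p[210:390,230:470],None,fx=3,fy=3)[:,:,::-1])
p2,_=optics.get_image("scene"); cv2.imwrite("pics/s6.png",p2[:,:,::-1]);print(r.read_state()["time_s"])
E
```

```text
False [0.49571694 0.05213786 0.06448932] 0.01484086898803414
38.95
```

View pics/t6.png

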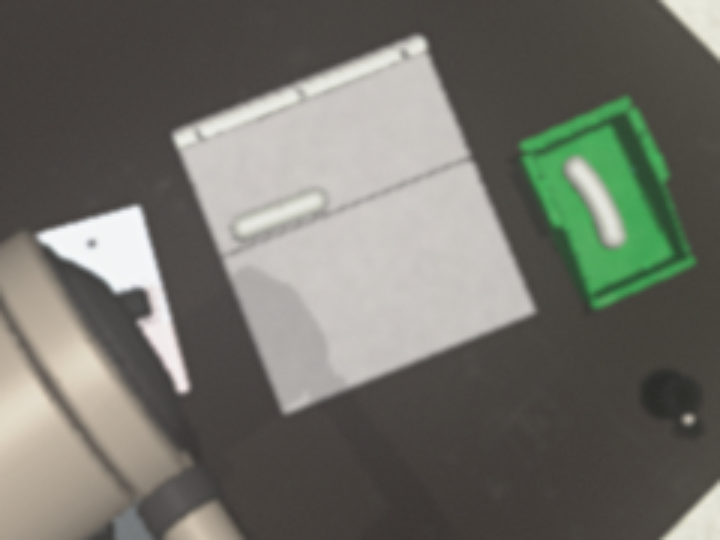

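View pics/s6.png

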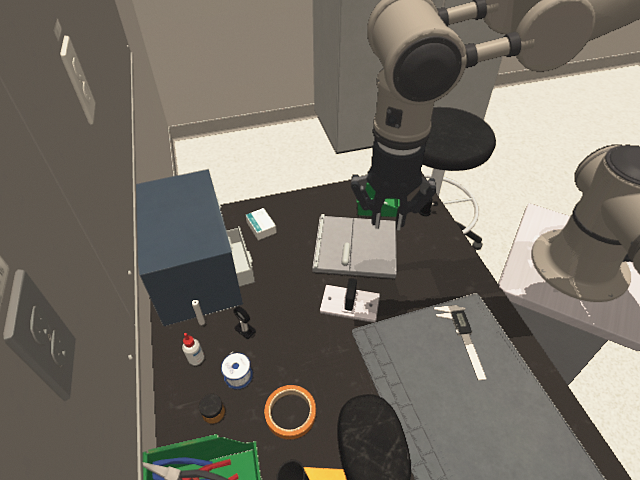

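The rod lies flat in the bin (crop 595,200), the straight one past the line (280,215), the platen flat on the bench (scene 350,300), and the bystanders are where they were.

```bash
python3 -c "
from workcell import r
print(r.finish_job())"
```

```text
the job is handed in; nothing more can be done
None
```

The job is handed in, with no verdict returned: the bent rod (the right-hand one, which lifted the platen about 2.6 mm twice a turn) is in the green bin, the straight one lies past the line, and the platen is flat on the bench; pressing readings stayed under 14 N and the clock read about 39 s.

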